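# Open the food caddy by its pedal and let the lid down softly

### The arm

A 6-joint arm with a two-finger parallel gripper is mounted at the origin on a cart in front of the work surface, level with it; the furniture and walls round the work are solid. World frame = base frame: x ahead of the robot, y to its left, z up, the work surface at z = 0. Lengths are in m, angles in rad, forces in N, time in s.
With the tool pointing down it reaches from about 0.35 to 0.975 m from the base axis. Payload 4.9 kg.
Tool frame: the origin (TCP) lies midway between the tips of the shut fingers; the grasp point (between the pads) lies 19 mm behind it; z points along the fingers, y is the line along which they close (so a half turn about z gives the same grasp; the last joint's range is limited). The gripper opens to 85 mm and grips with 20 to 120 N. Pads are 22 mm wide; open, the fingers measure 114 mm over their backs; the gripper's body (76 mm by 85 mm) begins 54 mm behind the grasp point. The pads swing forward as they close: fully open they stand 13 mm farther back than shut.
Start: joints at [1.008, 0.053, 1.613, -0, 1.476, -0.119], TCP at [0.268, 0.564, 0.231] pointing down, gripper open.
Joint ranges: [-3.01, 3.01], [-1.01, 2.22], [0.06, 2.58], [-1.02, 4.17], [0.09, 2.62], [-3.14, 3.14]. Speed limits (rad/s): [2.57, 2.57, 3.14, 3.14, 3.14, 3.14].

### API

Orientations are given as a unit quaternion [w, x, y, z].
In Python, from plant import manip gives the robot as it stands.
- The arm moves only by the shell command python3 shift.py, which reads ROWS from standard input. ROWS is a JSON object with one list for each field, all of the same length, 1 to 5, a row being the entries at one place: aperture (the opening from 0.0 (shut) to 1.0 (fully open)), dx, dy, dz (the shift in fractions of the full range, 1 being 0.3 m), rx, ry, rz (a rotation vector in normalised numbers (1 is 90 degrees)); each row shifts and turns the commanded pose from where the row before left it, along the tool's axes as they then stand; what a row does not reach is not made up. A row lasts 1/8 s, in which the tool goes at most 0.0625 m and 0.188 rad, less where a joint would pass 70% of its speed; a pose out of reach is approached as far as the arm can. The fingers move at their own pace and stop on an object; the grip force is fixed at half the most. Time passes only in rows, so rows that do not move let the fingers close. It prints the time, the measured TCP pose, the force, the opening and the grip force at its end. Input that does not fit is refused with a message, and nothing moves.
- manip.state(): the state, without advancing time (a new reading comes with each control period).
- manip.grab_frame(name): name is "scene" or "top" or "wrist"; returns the picture (400x640x3 uint8, red, green, blue); there is no depth.
- manip.camera_params(name): a dict with "intrinsics" (3x3 intrinsics, pixels), "xyz" and "orientation" of the camera in the world. Camera axes: x right, y down, z forward; pixel columns grow to the right and rows downward; lengths in m; the calibration is good to about 2 mm. A picture is of the moment at which its call begins: read the wrist's pose just before it. camera_params takes no time and is no camera call; for the wrist camera it gives the pose at the moment of the call.
- manip.job_done(): hands the job in; it is judged then, once.
The state is a dict: "time": time; "joint_pos": joint angles; "joint_vel": joint speeds; "joint_efforts": joint torques, N m; "tool_pos": TCP position; "tool_rot": TCP orientation; "contact_force": force on the tool from outside, world axes, zero at the start; "ft_torque": the same for the moment, N m; "gripper_width": opening from 0.0 (shut) to 1.0 (fully open); "grasp_force": force on a finger pad.
Only numpy, scipy, OpenCV 4.12 (cv2) and the standard library are available. Lean on these libraries where they do the work, as an engineer would, in place of code of your own. Each camera call takes 0.05 s, during which the arm holds its last target. There are 200 camera calls.

### The job

I want to drop a tea bag into the worktop caddy with the green lid: press its front pedal down so that the lid swings wide open, hold it open for two full seconds, then ease the pedal back up so that the lid comes down gently, without slamming, and is fully shut at the end. Work it by the pedal only, do not touch the lid, and leave the blue-lidded caddy shut.

Things in the scene. Friction and masses are not known exactly. Their poses are not given: they have to be found in the camera images.
- green_pad (a point): Centre of the top face of the pedal pad of the GREEN-lidded caddy: black ribbed plate 36 mm (x) by 46 mm (y), 8 mm thick, on a steel arm, 85 mm out from the caddy's front wall. At rest level, its top about 62 mm above the worktop; fully pressed about 35 mm lower, tilted 17 degrees. Axes at rest: x horizontal from pad to caddy, z up; the frame moves with the pedal.
- green_pedal (a joint): Pedal of the green-lidded caddy, rad: 0 up at rest, 0.30 fully down at its stop. Pivot 115 mm from the pad's centre, behind the front wall, 31 mm above the worktop. A spring and the lid's weight push it back up. Pressing at the pad's centre takes roughly 4 to 8 N; 1 mm of pad travel turns the lid about 0.032 rad.
- green_lid (a joint): Green lid, rad: 0 shut, 1.10 fully open. Hinged at the back rim; its front edge rises up and back, away from the pedal. Rigidly linked to the pedal (3.67 x pedal angle), no damper: let go, it slams. Coming down faster than 3 rad/s (pad rising faster than about 90 mm/s) is a slam; taking a second or more is gentle.
- green_lid_panel: The green lid, a plate 154 x 144 x 8 mm, of a grey plastic caddy 140 mm deep, 130 wide, 170 high with lid, fixed to the worktop. Origin on the hinge line at the back, 156 mm above the worktop, x pointing away from the pedal when shut. Not to be touched.
- blue_lid (a joint): Lid of the other caddy, with a BLUE lid but otherwise the same, with its own pedal, beside the green one (left or right of it), rad: 0 shut, 1.10 open. To stay shut.

How it is judged:
By the outcome, as a careful person would: the job done as asked, in the order asked, and still so for the second after the job is handed in, with the robot touching nothing.
It also fails if it takes over 40 s, if anything falls off the work surface, if the arm or the gripper's body presses on something with over 40 N, if the wrist force passes 120 N, or if a joint passes its speed limit or range.

## Working session

There is one attempt and no reset: what is moved stays moved. The work goes in short steps, Python scripts to look and compute and a shell command to move; the robot and the scene stay as the last step left them, time stands still between calls to the robot, and variables do not carry over. Pictures are saved under pics/ and viewed, at most 10 in all, crops included, and the job is handed in when it is done.

```bash
ls; mkdir -p pics
python3 - <<'E'
from plant import manip
import cv2,numpy as np
for n in("scene","top"):
    im=manip.grab_frame(n); cv2.imwrite(f"pics/{n}0.png",im[:,:,::-1])
    p=manip.camera_params(n); print(n,p)
s=manip.state(); print(s)
E
```

```text
pics
plant.py
shift.py
scene {'intrinsics': array([[441.47451467,   0.        , 311.39982824],
       [  0.        , 441.47451467, 196.5184601 ],
       [  0.        ,   0.        ,   1.        ]]), 'xyz': array([ 0.11925603, -0.33928694,  0.68940918]), 'orientation': array([-0.38503225,  0.8297457 , -0.36543069,  0.17243158])}
top {'intrinsics': array([[504.77442946,   0.        , 319.2386423 ],
       [  0.        , 504.77442946, 196.207394  ],
       [  0.        ,   0.        ,   1.        ]]), 'xyz': array([0.41342755, 0.10571359, 1.0812911 ]), 'orientation': array([-0.0673147 ,  0.71410776, -0.69361783,  0.06643152])}
{'time': 0.1, 'joint_pos': array([ 1.00796452e+00,  5.33298586e-02,  1.61419869e+00, -3.71587510e-06,
        1.47600725e+00, -1.18969063e-01]), 'joint_vel': array([-2.66075811e-04, -4.57988979e-03, -2.94125234e-03,  3.42377832e-04,
       -2.77224749e-05, -2.04416748e-03]), 'joint_efforts': array([ 1.82335002e-04, -3.94903600e+01, -3.71360958e+01, -1.31893926e-04,
        3.96263422e-03,  2.08661027e-05]), 'tool_pos': array([0.26806374, 0.56394792, 0.23013668]), 'tool_rot': array([-3.23089236e-04,  2.20113757e-01,  9.75473726e-01, -9.16282754e-04]), 'contact_force': array([-0.29165958, -0.54017646, -0.28513404]), 'ft_torque': array([ 0.00084332, -0.02533582, -0.08605662]), 'grasp_force': 0.0, 'gripper_width': 0.9991217946834479}
```

View pics/scene0.png

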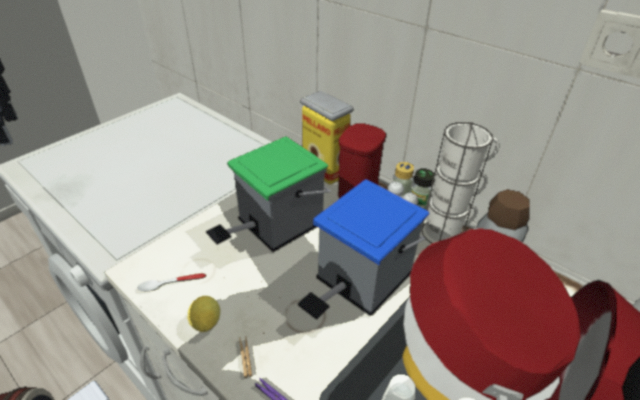

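View pics/top0.png

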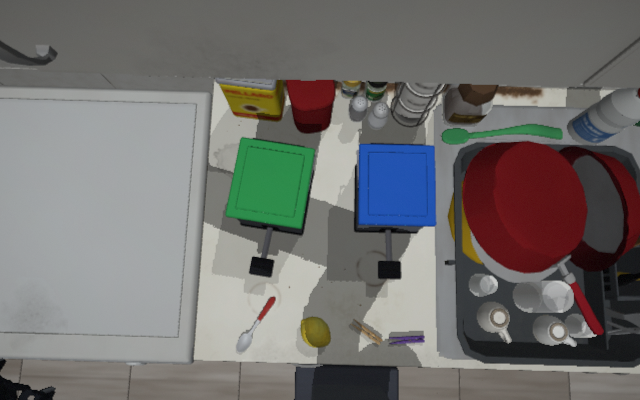

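The scene view shows the green pad at about (218,233) and the blue pad at (313,305). In the top view the green pad is at (261,267) and the blue pad at (389,269). The arm isn't visible near either one. Next I'll triangulate the pads and the lid.

```bash
cat > h.py <<'E'
from plant import manip
import cv2,numpy as np
from scipy.spatial.transform import Rotation as R
def cam(n):
    p=manip.camera_params(n); q=p["orientation"]; return p["intrinsics"],p["xyz"],R.from_quat([q[1],q[2],q[3],q[0]]).as_matrix()
def ray(n,uv):
    K,c,M=cam(n); d=M@np.linalg.solve(K,[uv[0],uv[1],1]); return c,d/np.linalg.norm(d)
def proj(n,X):
    K,c,M=cam(n); x=K@(M.T@(np.array(X)-c)); return x[:2]/x[2]
def plane(n,uv,z):
    c,d=ray(n,uv); return c+d*(z-c[2])/d[2]
def tri(n1,a,n2,b):
    c1,d1=ray(n1,a); c2,d2=ray(n2,b)
    t=np.linalg.lstsq(np.c_[d1,-d2],c2-c1,rcond=None)[0]
    p,q=c1+t[0]*d1,c2+t[1]*d2; return (p+q)/2,np.linalg.norm(p-q)
def blob(mask,near=None):
    n,l,s,c=cv2.connectedComponentsWithStats(mask.astype(np.uint8))
    i=1+np.argmax(s[1:,4]) if near is None else l[near[1],near[0]]
    m=(l==i).astype(np.uint8); ct=max(cv2.findContours(m,0,2)[0],key=cv2.contourArea)
    return ct,s[i],c[i]
E
python3 - <<'E'
from h import *
I={n:cv2.imread(f"pics/{n}0.png") for n in("scene","top")}
print("TCP in top",proj("top",manip.state()["tool_pos"]))
C={}
for n,nr in(("scene",(218,233)),("top",(261,267))):
    im=I[n].astype(int); m=im.max(2)<45
    ct,s,c=blob(m,nr); print(n,s,c,cv2.minAreaRect(ct)); C[n]=c
    g=(im[...,1]>im[...,2]*1.8)&(im[...,1]>im[...,0]*1.5)&(im[...,1]>70)
    ct,s,c=blob(g); q=cv2.approxPolyDP(ct,8,True)[:,0]; print(n,s,q.tolist()); C[n+"g"]=q
    x,y=nr; cr=I[n][y-40:y+40,x-50:x+50]; C[n+"c"]=cv2.resize(cr,None,fx=4,fy=4,interpolation=2)
cv2.imwrite("pics/crop.png",np.hstack([C["scenec"],C["topc"]]))
print(tri("scene",C["scene"],"top",C["top"]))
for n in("scene","top"):
    for u in C[n+"g"]: print(n,u,plane(n,u,.17).round(3))
print("pad",plane("top",C["top"],.062),plane("scene",C["scene"],.062))
E
```

```text
TCP in top [ 30.51743626 376.72324751]
scene [208 226  22  17 208] [218.74038462 233.83653846] ((218.84613037109375, 233.76922607421875), (14.976905822753906, 16.086305618286133), 56.3099365234375)
scene [ 228  137   99   62 3242] [[326, 164], [286, 137], [228, 163], [266, 198]]
top [250 257  23  20 366] [261.04098361 266.13114754] ((261.0810852050781, 266.0135192871094), (21.536266326904297, 17.09749412536621), 9.462322235107422)
top [ 226  138   89   91 6194] [[241, 138], [226, 215], [300, 228], [314, 150]]
(array([0.46310509, 0.22272975, 0.05749241]), np.float64(7.861982960529141e-06))
scene [326 164] [0.672 0.121 0.17 ]
scene [286 137] [0.688 0.25  0.17 ]
scene [228 163] [0.541 0.268 0.17 ]
scene [266 198] [0.518 0.132 0.17 ]
top [241 138] [0.695 0.26  0.17 ]
top [226 215] [0.548 0.278 0.17 ]
top [300 228] [0.528 0.143 0.17 ]
top [314 150] [0.676 0.122 0.17 ]
pad [0.46288966 0.22221243 0.062     ] [0.4606491  0.21872294 0.062     ]
```

View pics/crop.png

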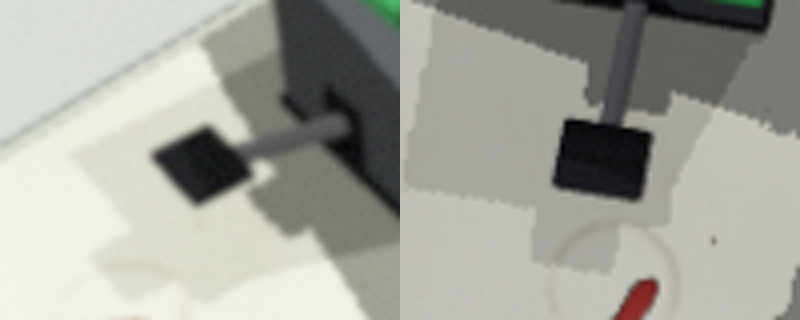

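The crop shows the pad clearly, with a thin front face included in the mask. The pad centre is about (0.463, 0.222), measured height 0.058 against the stated 0.062. The caddy yaw is about −8°, and the lid geometry agrees with this. I'll close the fingers and turn the tool x axis outward along the pedal.

The rows are not in the units I measure in: shifts go in shares of 0.3 m and turns go in shares of 90 degrees. I convert before sending: -0.152 rad / 1.5708 = -0.0968.

```bash
echo '{"aperture":[0, 0, 0, 0], "dx":[0, 0, 0, 0], "dy":[0, 0, 0, 0], "dz":[0, 0, 0, 0], "rx":[0, 0, 0, 0], "ry":[0, 0, 0, 0], "rz":[-0.0968, -0.0968, 0, 0]}' | python3 shift.py
cat > go.py <<'E'
from h import *
import sys
t=np.array(eval(sys.argv[1])); s=manip.state(); q=s["tool_rot"]; r=R.from_quat([q[1],q[2],q[3],q[0]])
print("tool axes",r.as_matrix().round(3).tolist(),"shift in tool axes",r.inv().apply(t-s["tool_pos"]).round(4),s["time"],s["gripper_width"])
E
python3 go.py '[.461,.2225,.14]'
```

```text
time: 0.6
tool_pos: [0.2682, 0.5643, 0.2309]
tool_rot: [-0.0, 0.071, 0.997, -0.0]
contact_force: [-0.4, 0.3, -0.2]
gripper_width: 0.141
grasp_force: 0.0
tool axes [[-0.99, 0.141, -0.0], [0.141, 0.99, -0.001], [0.0, -0.001, -1.0]] shift in tool axes [-0.2392 -0.311   0.0911] 0.6 0.14145526684881535
```

Converted, -0.039 m / 0.3 = -0.13, -0.03 m / 0.3 = -0.1.

```bash
echo '{"aperture":[0, 0, 0, 0, 0], "dx":[-0.1, -0.1, -0.1, -0.1, -0.1], "dy":[-0.13, -0.13, -0.13, -0.13, -0.13], "dz":[0, 0, 0, 0, 0], "rx":[0, 0, 0, 0, 0], "ry":[0, 0, 0, 0, 0], "rz":[0, 0, 0, 0, 0]}' | python3 shift.py && echo '{"aperture":[0, 0, 0, 0, 0], "dx":[-0.1, -0.1, -0.0967, 0, 0], "dy":[-0.13, -0.13, -0.1267, 0, 0], "dz":[0.1, 0.1, 0.1, 0, 0], "rx":[0, 0, 0, 0, 0], "ry":[0, 0, 0, 0, 0], "rz":[0, 0, 0, 0, 0]}' | python3 shift.py; python3 go.py '[.461,.2225,.075]'
python3 - <<'E'
from h import *
for n in("scene","top"):
    im=manip.grab_frame(n)[:,:,::-1]; cv2.imwrite(f"pics/{n}1.png",im)
    print(n,proj(n,manip.state()["tool_pos"]))
a=cv2.imread("pics/scene1.png")[100:300,120:420];b=cv2.imread("pics/top1.png")[150:350,160:460]
cv2.imwrite("pics/c1.png",np.vstack([a,b]))
E
```

```text
time: 1.23
tool_pos: [0.3903, 0.349, 0.2314]
tool_rot: [0.0, 0.071, 0.998, 0.0]
contact_force: [1.5, -0.6, -0.8]
gripper_width: -0.003
grasp_force: 0.0
time: 1.85
tool_pos: [0.4619, 0.2234, 0.1417]
tool_rot: [0.0, 0.071, 0.998, 0.0]
contact_force: [-0.1, 0.4, 0.6]
gripper_width: 0.005
grasp_force: 0.0
tool axes [[-0.99, 0.141, 0.0], [0.141, 0.99, 0.001], [-0.0, 0.001, -1.0]] shift in tool axes [ 0.0007 -0.001   0.0667] 1.85 0.005274127564921676
scene [212.0452756  202.01068467]
top [255.05897085 264.28301781]
```

View pics/c1.png

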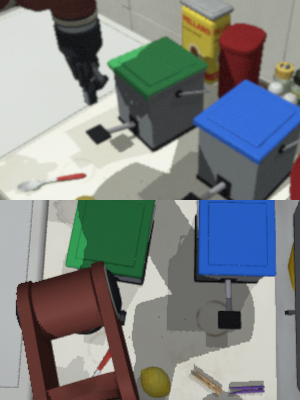

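The scene crop shows the shut fingertips above the pad, at about (92,102) in the crop. The top view is covered by the arm. Next I'll descend to just above the pad and then make contact slowly.

Converted, 0.03 m / 0.3 = 0.1, 0.007 m / 0.3 = 0.0233.

```bash
echo '{"aperture":[0, 0, 0, 0], "dx":[0.0033, 0, 0, 0], "dy":[0, 0, -0.0033, 0], "dz":[0.1, 0.1, 0.0233, 0], "rx":[0, 0, 0, 0], "ry":[0, 0, 0, 0], "rz":[0, 0, 0, 0]}' | python3 shift.py; echo '{"aperture":[0, 0, 0, 0], "dx":[0, 0, 0, 0], "dy":[0, 0, 0, 0], "dz":[0.0133, 0.0133, 0.0133, 0], "rx":[0, 0, 0, 0], "ry":[0, 0, 0, 0], "rz":[0, 0, 0, 0]}' | python3 shift.py
```

```text
time: 2.45
tool_pos: [0.4606, 0.223, 0.075]
tool_rot: [0.0, 0.069, 0.998, 0.0]
contact_force: [-0.2, -0.6, -0.3]
gripper_width: 0.001
grasp_force: 0.0
time: 2.95
tool_pos: [0.4606, 0.2223, 0.0623]
tool_rot: [-0.0, 0.07, 0.998, 0.0]
contact_force: [-0.1, -0.3, 0.5]
gripper_width: -0.0
grasp_force: 0.0
```

Converted, 0.004 m / 0.3 = 0.0133.

```bash
echo '{"aperture":[0, 0, 0], "dx":[0, 0, 0], "dy":[0, 0, 0], "dz":[0.0133, 0.0133, 0], "rx":[0, 0, 0], "ry":[0, 0, 0], "rz":[0, 0, 0]}' | python3 shift.py; echo '{"aperture":[0, 0, 0, 0], "dx":[0.0033, 0.0033, 0.0033, 0], "dy":[0, 0, 0, 0], "dz":[0.0133, 0.0133, 0.0133, 0], "rx":[0, 0, 0, 0], "ry":[0, 0, 0, 0], "rz":[0, 0, 0, 0]}' | python3 shift.py
```

```text
time: 3.32
tool_pos: [0.4598, 0.2226, 0.0544]
tool_rot: [-0.001, 0.07, 0.998, 0.0]
contact_force: [-4.8, 0.9, 6.2]
gripper_width: 0.001
grasp_force: 3.2
time: 3.82
tool_pos: [0.4581, 0.2229, 0.0429]
tool_rot: [0.0, 0.07, 0.998, 0.0]
contact_force: [-1.7, -0.2, 5.0]
gripper_width: -0.001
grasp_force: 2.8
```

Converted, 0.004 m / 0.3 = 0.0133, 0.003 m / 0.3 = 0.01.

```bash
echo '{"aperture":[0, 0, 0, 0], "dx":[0.0033, 0, 0, 0], "dy":[0, 0, 0, 0], "dz":[0.0133, 0.0133, 0.01, 0], "rx":[0, 0, 0, 0], "ry":[0, 0, 0, 0], "rz":[0, 0, 0, 0]}' | python3 shift.py
python3 - <<'E'
from h import *
im=manip.grab_frame("scene")[:,:,::-1]; cv2.imwrite("pics/s2.png",cv2.resize(im[60:300,120:440],None,fx=2,fy=2))
print(manip.state()["contact_force"])
E
```

```text
time: 4.32
tool_pos: [0.4573, 0.223, 0.0318]
tool_rot: [0.001, 0.07, 0.998, 0.0]
contact_force: [0.0, -1.0, 5.9]
gripper_width: 0.0
grasp_force: 2.3
[ 0.08214362 -0.39410815  4.4925284 ]
```

View pics/s2.png

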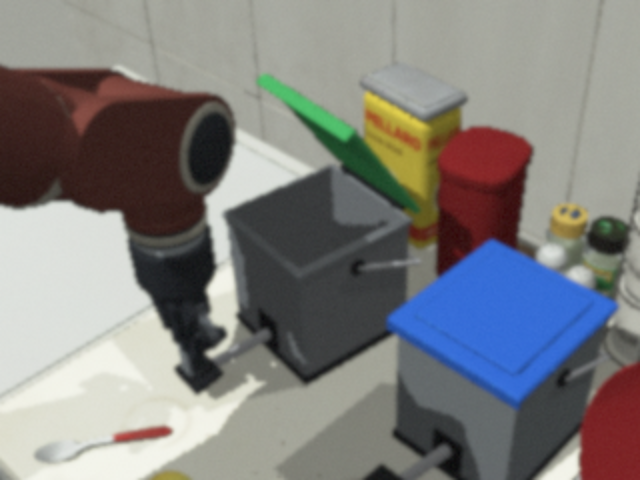

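The green lid is wide open (its front edge is near (265,80)), the blue lid is shut and nothing touches either lid. I'll press the last few millimetres to the stop.

Converted, 0.001 m / 0.3 = 0.0033.

```bash
echo '{"aperture":[0, 0, 0], "dx":[0, 0, 0], "dy":[0, 0, 0], "dz":[0.0033, 0.0033, 0], "rx":[0, 0, 0], "ry":[0, 0, 0], "rz":[0, 0, 0]}' | python3 shift.py; echo '{"aperture":[0, 0, 0], "dx":[0, 0, 0], "dy":[0, 0, 0], "dz":[0.0033, 0, 0], "rx":[0, 0, 0], "ry":[0, 0, 0], "rz":[0, 0, 0]}' | python3 shift.py
```

```text
time: 4.75
tool_pos: [0.4572, 0.223, 0.0297]
tool_rot: [0.001, 0.07, 0.998, 0.0]
contact_force: [2.0, -0.3, 5.3]
gripper_width: 0.006
grasp_force: 2.1
time: 5.12
tool_pos: [0.4568, 0.223, 0.0284]
tool_rot: [0.0, 0.07, 0.998, 0.0]
contact_force: [1.9, -0.3, 4.9]
gripper_width: 0.001
grasp_force: 2.1
```

Converted, 0.001 m / 0.3 = 0.0033.

```bash
echo '{"aperture":[0, 0, 0], "dx":[0, 0, 0], "dy":[0, 0, 0], "dz":[0.0033, 0.0033, 0], "rx":[0, 0, 0], "ry":[0, 0, 0], "rz":[0, 0, 0]}' | python3 shift.py; for i in 1 2 3 4; do echo '{"aperture":[0, 0, 0, 0, 0], "dx":[0, 0, 0, 0, 0], "dy":[0, 0, 0, 0, 0], "dz":[0, 0, 0, 0, 0], "rx":[0, 0, 0, 0, 0], "ry":[0, 0, 0, 0, 0], "rz":[0, 0, 0, 0, 0]}' | python3 shift.py|egrep 'time|pos|force'; done
```

```text
time: 5.5
tool_pos: [0.457, 0.223, 0.0274]
tool_rot: [0.0, 0.07, 0.998, 0.0]
contact_force: [-0.7, -0.9, 11.4]
gripper_width: 0.002
grasp_force: 5.4
time: 6.12
tool_pos: [0.4569, 0.2231, 0.0274]
contact_force: [-1.5, -1.9, 11.3]
grasp_force: 5.3
time: 6.75
tool_pos: [0.457, 0.223, 0.0274]
contact_force: [-1.5, -1.4, 10.8]
grasp_force: 5.3
time: 7.38
tool_pos: [0.457, 0.223, 0.0274]
contact_force: [-0.7, -0.1, 11.3]
grasp_force: 5.3
time: 8.0
tool_pos: [0.4569, 0.2231, 0.0274]
contact_force: [-0.2, -1.2, 11.5]
grasp_force: 5.3
```

Run:
```python
from h import *
im=manip.grab_frame("scene")[:,:,::-1]; cv2.imwrite("pics/s3.png",cv2.resize(im[60:300,120:440],None,fx=2,fy=2))
```

```text
(no output)
```

View pics/s3.png

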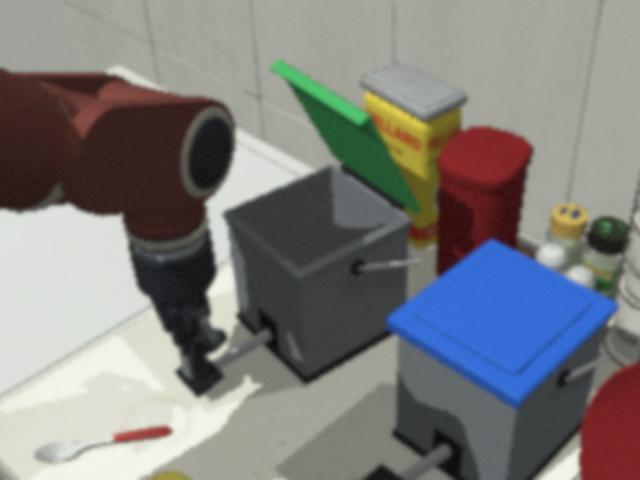

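The pedal is on its stop (11 N), the lid is fully open (front edge near (280,68)) and it has been held for 2.5 s. I'll ease it up at about 16 mm/s.

Converted, -0.002 m / 0.3 = -0.0067, -0.001 m / 0.3 = -0.0033.

```bash
echo '{"aperture":[0, 0, 0, 0, 0], "dx":[0, 0, 0, 0, -0.0033], "dy":[0, 0, 0, 0, 0], "dz":[-0.0067, -0.0067, -0.0067, -0.0067, -0.0067], "rx":[0, 0, 0, 0, 0], "ry":[0, 0, 0, 0, 0], "rz":[0, 0, 0, 0, 0]}' | python3 shift.py; echo '{"aperture":[0, 0, 0, 0, 0], "dx":[0, -0.0033, 0, -0.0033, 0], "dy":[0, 0, 0, 0, 0], "dz":[-0.0067, -0.0067, -0.0067, -0.0067, -0.0067], "rx":[0, 0, 0, 0, 0], "ry":[0, 0, 0, 0, 0], "rz":[0, 0, 0, 0, 0]}' | python3 shift.py; echo '{"aperture":[0, 0, 0, 0, 0], "dx":[-0.0033, 0, 0, 0, 0], "dy":[0, 0, 0, 0, 0], "dz":[-0.0067, -0.0067, -0.0067, -0.0067, -0.0067], "rx":[0, 0, 0, 0, 0], "ry":[0, 0, 0, 0, 0], "rz":[0, 0, 0, 0, 0]}' | python3 shift.py
```

```text
time: 8.68
tool_pos: [0.4569, 0.2229, 0.0362]
tool_rot: [-0.001, 0.07, 0.998, 0.0]
contact_force: [-1.1, 0.7, 5.1]
gripper_width: 0.005
grasp_force: 2.6
time: 9.3
tool_pos: [0.4578, 0.2227, 0.0456]
tool_rot: [-0.002, 0.07, 0.998, 0.0]
contact_force: [-2.6, 2.5, 6.0]
gripper_width: -0.002
grasp_force: 2.9
time: 9.93
tool_pos: [0.4597, 0.2224, 0.056]
tool_rot: [-0.001, 0.07, 0.998, -0.0]
contact_force: [0.3, 1.1, 5.1]
gripper_width: -0.005
grasp_force: 2.6
```

Converted, -0.002 m / 0.3 = -0.0067, -0.001 m / 0.3 = -0.0033.

```bash
echo '{"aperture":[0, 0, 0, 0, 0], "dx":[0, 0, 0, 0, 0], "dy":[0, 0, 0, 0, 0], "dz":[-0.0067, -0.0067, -0.0033, -0.0033, -0.0033], "rx":[0, 0, 0, 0, 0], "ry":[0, 0, 0, 0, 0], "rz":[0, 0, 0, 0, 0]}' | python3 shift.py;echo '{"aperture":[0, 0, 0, 0, 0], "dx":[0, 0, 0, 0, 0], "dy":[0, 0, 0, 0, 0], "dz":[-0.0033, -0.0033, -0.0033, -0.0033, 0], "rx":[0, 0, 0, 0, 0], "ry":[0, 0, 0, 0, 0], "rz":[0, 0, 0, 0, 0]}' | python3 shift.py
```

```text
time: 10.55
tool_pos: [0.4592, 0.2219, 0.0621]
tool_rot: [-0.002, 0.07, 0.998, -0.001]
contact_force: [-0.1, -0.1, 0.0]
gripper_width: 0.002
grasp_force: 0.0
time: 11.18
tool_pos: [0.4606, 0.2224, 0.0675]
tool_rot: [0.0, 0.07, 0.998, 0.0]
contact_force: [0.5, 0.2, -0.8]
gripper_width: -0.001
grasp_force: 0.0
```

Contact has ended. I'll withdraw upward and outward, then check.

Converted, -0.04 m / 0.3 = -0.1333, -0.03 m / 0.3 = -0.1.

```bash
echo '{"aperture":[0, 0, 0, 0, 0], "dx":[0, 0.0333, 0.0667, 0, 0], "dy":[0, 0, 0, 0, 0], "dz":[-0.1, -0.1333, -0.1, 0, 0], "rx":[0, 0, 0, 0, 0], "ry":[0, 0, 0, 0, 0], "rz":[0, 0, 0, 0, 0]}' | python3 shift.py
python3 - <<'E'
from h import *
im=manip.grab_frame("scene")[:,:,::-1]; cv2.imwrite("pics/s4.png",cv2.resize(im[60:300,120:440],None,fx=2,fy=2))
im=im.astype(int)
g=(im[...,1]>im[...,2]*1.8)&(im[...,1]>im[...,0]*1.5)&(im[...,1]>70)
ct,s,c=blob(g); print(s,cv2.approxPolyDP(ct,8,True)[:,0].tolist())
E
```

```text
time: 11.8
tool_pos: [0.4306, 0.2263, 0.1664]
tool_rot: [-0.0, 0.07, 0.998, -0.0]
contact_force: [-1.1, -1.2, -0.5]
gripper_width: 0.001
grasp_force: 0.0
[ 228  138  100   61 3172] [[327, 165], [287, 138], [228, 163], [266, 198]]
```

View pics/s4.png

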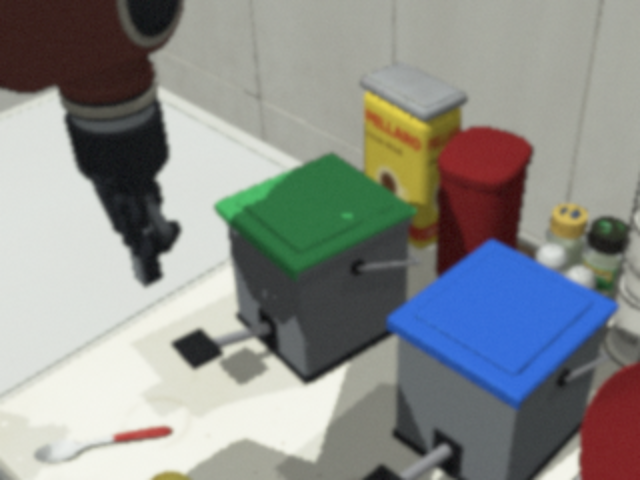

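The green lid's corners are back where they started to within 1 px, so it is shut. The blue lid is shut and the gripper is clear of everything.

```bash
python3 -c "
from plant import manip
print(manip.job_done())"
```

```text
the job is handed in; nothing more can be done
None
```

I pressed the green caddy's pedal to its stop, held the lid wide open for about 2.5 s, then eased it shut over about 2.5 s; the blue lid stayed shut, neither lid was touched, and the job is handed in (no verdict was shown).

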